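Reset the length stop of a portioning guide and tighten its wing nut

TASK

The sliding length stop of the portioning guide has slipped and its wing nut has worked loose. With the fingertips, push the stop along the board until it sits against the end block, then tighten the wing nut clockwise (seen from above) by repeated fingertip strokes on its wings until it is fully tight, with the stop still against the block. Only push: do not pinch, grip or lift anything, push gently, and leave the cup, portion pot, tub and lid beside the guide where they are.

Things in the scene. Friction and masses are not known exactly. Their poses are not given: they have to be found in the camera images.
- guide: Portioning guide: white plastic board 340 x 110 x 12 mm, fixed on the table. Origin: centre of its underside; x along the board towards the end block; y across; z up. At its -x end stand four steel knife-gate pins, 8 mm thick, tops 57 mm above the table, at x = -151 and -140, y = +-42 mm. Over 35 N between fingers and the guide or its parts is not gentle, or a grip.
- end_block (a point): Top centre of the aluminium end block at the guide's +x end, which the stop must meet: 25 mm along, 90 mm across, top 36 mm above the table. Its face towards the stop lies 12.5 mm from this point.
- stop (a joint): Slide of the aluminium length stop: the gap in m from its front edge to the end block. 0 = against the block (hard stop), at most 0.10; shrinks as the stop goes along the guide's +x. About 8 N friction; stays where left. It is a flat carriage 80 mm along, 84 mm across, top 24.5 mm above the table, with an upright plate along its rear edge (away from the end block).
- plate (a point): Middle of the rear face of the stop's upright plate, the face to push along the guide's +x: 52 mm above the table. The plate is 84 mm across, 6 mm thick, its top 78 mm above the table. Moves with the stop; axes as the guide's. The wing nut's stud axis is 43 mm from this point along guide +x.
- nut (a joint): Turn in rad of the steel wing nut about its upright stud on the stop: how far it still is from tight. 0 = fully tight (hard stop), at most 9.0; shrinks as the nut turns clockwise seen from above. About 0.04 N m friction; stays where left. It sinks 0.8 mm per rad onto its washer (washer top 27 mm above the table).
- nut_top (a point): Hub top centre on the stud axis, 45 mm above the table when tight; the stud's top is 58.5 mm up. Hub 26 mm wide. Turns with the nut; z up; wings along its +x and -x, each 6 mm thick, reaching 35 mm from the axis, 30 to 54 mm above the table when tight (3 to 7 mm higher when loose). When tight, +x is the guide's +x: wings square to the plate.
- wing_a (a point): Middle of the wing along the nut's +x, 23 mm from the stud axis, 42 mm above the table when tight.
- wing_b (a point): Middle of the wing along the nut's -x, likewise.
- cup: Loose open steel portion cup, 68 mm wide, 42 mm tall. Origin: centre of its underside. Leave alone.
- pot: Loose lidded portion pot, 53 mm wide, 36 mm tall. Origin: centre of its underside. Leave alone.
- tub: Loose rectangular lidded food tub, 103 x 144 x 56 mm. Origin: centre of its underside. Leave alone.
- lid: Loose round steel lid with a knob, 118 mm wide, 27 mm tall. Origin: centre of its underside. Leave alone.

How it is judged:
By the outcome, as a careful person would: the job done as asked, in the order asked, and still so for the second after the job is handed in, with the robot touching nothing.
It also fails if it takes over 56 s, if anything falls off the work surface, if the arm or the gripper's body presses on something with over 40 N, if the wrist force passes 120 N, or if a joint passes its speed limit or range.

ROBOT

A 7-joint arm with a two-finger parallel gripper is mounted at the origin on a cart in front of the work surface, level with it; the furniture and walls round the work are solid. World frame = base frame: x ahead of the robot, y to its left, z up, the work surface at z = 0. Lengths are in m, angles in rad, forces in N, time in s.
With the tool pointing down it reaches from about 0.4 to 0.925 m from the base axis. Payload 5.6 kg.
Tool frame: the origin (TCP) lies midway between the tips of the shut fingers; the grasp point (between the pads) lies 19 mm behind it; z points along the fingers, y is the line along which they close (so a half turn about z gives the same grasp; the last joint's range is limited). The gripper opens to 85 mm and grips with 20 to 120 N. Pads are 22 mm wide; open, the fingers measure 114 mm over their backs; the gripper's body (76 mm by 85 mm) begins 54 mm behind the grasp point. The pads swing forward as they close: fully open they stand 13 mm farther back than shut.
Start: joints at [-1.311, 0.468, -0.012, 1.603, 0.006, 1.071, -0.056], TCP at [0.194, 0.62, 0.231] pointing down, gripper open.
Joint ranges: [-2.53, 2.53], [-0.31, 2.02], [-1.57, 1.55], [0.28, 2.44], [-1.29, 4.43], [0.15, 1.84], [-2.92, 2.92]. Speed limits (rad/s): [2.57, 2.57, 3.14, 3.14, 3.14, 3.14, 3.14].

INTERFACE

Orientations are given as a unit quaternion [x, y, z, w].
In Python, from station import robot gives the robot as it stands.
- The arm moves only by the tool carry_out, never from a script. Its argument "series" is a list of rows, each a list of 5 numbers: the shift along the tool's x, y, z in cm, then the turn about the tool's z in degrees, then the finger opening in cm, from 0 to 8.54. A call has 1 to 5 rows; each row is the pose to reach, as a shift and turn from the pose commanded when the call began, along the tool's axes at that moment; what a row does not reach only later rows make up. A row lasts 1/12 s, in which the tool goes at most 41.7 mm and 7.16 degrees, less where a joint would pass 70% of its speed; a pose out of reach is approached as far as the arm can. A call with a gripper value outside its range is refused whole. The fingers move at their own pace and stop on an object; "newtons" is the grip in N (left out, the last holds). Time passes only in rows, so rows that repeat a pose let the fingers close. It gives the time, the measured TCP pose, the force, the opening and the grip force at its end, in the units of the state.
- robot.state(): the state, without advancing time (a new reading comes with each control period).
- robot.get_image(name): name is "scene" or "side" or "wrist"; returns a dict with "color" (480x640x3 uint8, red, green, blue), "intrinsics" (3x3 intrinsics, pixels), "dist" ([k1, k2, p1, p2, k3] as OpenCV has them; the pictures are not rectified), "cam_to_world" (4x4, takes a point from camera to world coordinates); the wrist camera has in their place "T_tool_cam" (4x4, takes a point from camera to tool coordinates, whose origin is the TCP and whose axes are the flange's). Camera axes: x right, y down, z forward; pixel columns grow to the right and rows downward; lengths in m; the calibration is good to about 2 mm. A picture is of the moment at which its call begins: read the wrist's pose just before it. There is no depth.
- robot.close_job(): hands the job in; it is judged then, once.
The state is a dict: "time_s": time; "q": joint angles; "dq": joint speeds; "effort": joint torques, N m; "tcp_pos": TCP position; "orientation": TCP orientation; "force": force on the tool from outside, world axes, zero at the start; "wrist_torque": the same for the moment, N m; "finger_gap": finger opening in m; "finger_force": force on a finger pad.
Only numpy, scipy, OpenCV 4.12 (cv2) and the standard library are available. Lean on these libraries where they do the work, as an engineer would, in place of code of your own. Each camera call takes 0.05 s, during which the arm holds its last target. There are 200 camera calls.

## Working session

There is one attempt and no reset: what is moved stays moved. The work goes in short steps, Python scripts to look and compute and a tool call to move; the robot and the scene stay as the last step left them, time stands still between calls to the robot, and variables do not carry over. Pictures are saved under pics/ and viewed, at most 10 in all, crops included, and the job is handed in when it is done.

Besides the shell and the picture viewer there is one more tool, called by a JSON object that holds its "method" and its "body", one argument or row to a line. carry_out: Moves the arm, as the interface text tells. Its arguments: {"type":"object","properties":{"series":{"type":"array","items":{"type":"array","items":{"type":"number"}}},"newtons":{"type":"number"}},"required":["series"]}

```bash
ls; mkdir -p pics; python3 - <<'E'
from station import robot
import cv2
s=robot.state();print(s)
for n in("scene","side"):
    d=robot.get_image(n);cv2.imwrite(f"pics/{n}0.png",d["color"][:,:,::-1])
    print(n,d["intrinsics"],d["dist"],d["cam_to_world"])
E
```

```text
pics
{'time_s': 0.0, 'q': array([-1.31100662,  0.46837454, -0.01158891,  1.60365368,  0.00597783,
        1.07140398, -0.05633042]), 'dq': array([ 0.0027584 ,  0.000366  , -0.00074466,  0.00013936, -0.00057934,
       -0.00042548,  0.00036863]), 'effort': array([-4.39093992e-05, -5.32383943e+01,  2.15082918e-02, -2.51301384e+01,
        1.14558448e-02,  7.85669923e-03,  6.31245669e-07]), 'tcp_pos': array([0.19371693, 0.6198604 , 0.23032759]), 'orientation': array([ 1.50875087e-01,  9.88552423e-01, -8.98939331e-04, -8.02278458e-05]), 'force': array([-0.48510633,  0.08750842, -0.45757042]), 'wrist_torque': array([-0.00414538, -0.01346137, -0.01227561]), 'finger_force': 0.0, 'finger_gap': 0.08542144468566297}
scene [[463.56684661   0.         322.73689019]
 [  0.         463.56684661 245.9659338 ]
 [  0.           0.           1.        ]] [-0.09545876  0.          0.          0.          0.        ] [[ 0.78785213 -0.26516403  0.55585705  0.05294738]
 [-0.61582464 -0.32893024  0.71593639 -0.71118344]
 [-0.00700238 -0.90636247 -0.42244293  0.46842085]
 [ 0.          0.          0.          1.        ]]
side [[530.88067873   0.         307.6419979 ]
 [  0.         530.88067873 233.61105349]
 [  0.           0.           1.        ]] [-0.11846814  0.          0.          0.          0.        ] [[ 0.99876004 -0.04602552  0.01897475  0.57159083]
 [-0.04436488 -0.64994338  0.7586866  -0.85563178]
 [-0.02258643 -0.75858767 -0.65117939  0.74289195]
 [ 0.          0.          0.          1.        ]]
```

View pics/scene0.png

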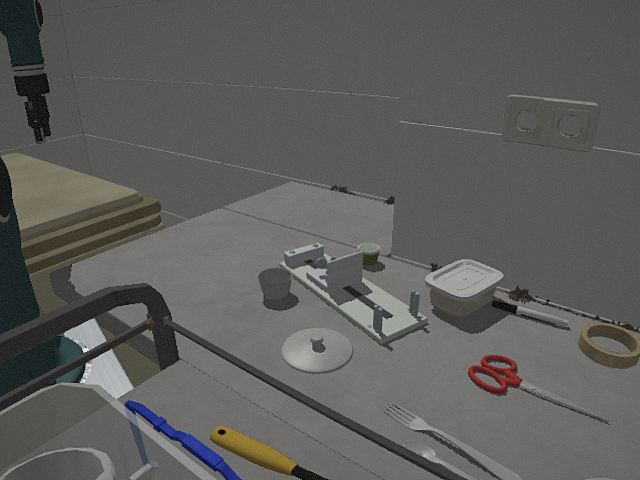

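View pics/side0.png

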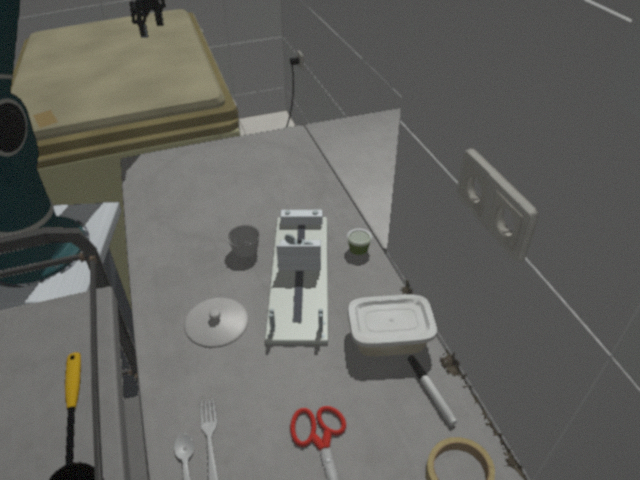

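Scene: the guide runs from its pins (380,325) back to the end block (303,253), with the stop near the block. Side: block top at (301,213), plate at (298,255), pins at (271,320) and (321,320), cup (243,245), pot (358,240).

```bash
cat > h.py <<'E'
from station import robot
import cv2,numpy as np
from scipy.spatial.transform import Rotation as R
def cam(n):
    s=robot.state();d=robot.get_image(n)
    if n=="wrist":
        T=np.eye(4);T[:3,:3]=R.from_quat(s["orientation"]).as_matrix();T[:3,3]=s["tcp_pos"];M=T@d["T_tool_cam"]
    else: M=d["cam_to_world"]
    return d["color"][:,:,::-1].copy(),d["intrinsics"],np.array(d["dist"]),M
def pix(K,D,M,u,v,z):
    p=cv2.undistortPoints(np.array([[[u,v]]],float),K,D)[0,0]
    r=M[:3,:3]@np.array([p[0],p[1],1]);o=M[:3,3]
    return (o+r*(z-o[2])/r[2])
def proj(K,D,M,P):
    Mi=np.linalg.inv(M);return cv2.projectPoints(np.array(P,float).reshape(-1,1,3),cv2.Rodrigues(Mi[:3,:3])[0],Mi[:3,3],K,D)[0][:,0]
E
python3 - <<'E'
from h import *
im,K,D,M=cam("side")
c=im[195:355,225:385];cv2.imwrite("pics/sc1.png",cv2.resize(c,(600,600),interpolation=cv2.INTER_CUBIC))
for u,v,z in[(265,343,.012),(328,342,.012),(281,211,.036),(322,211,.036),(278,242,.078),(320,242,.078)]:print(u,v,pix(K,D,M,u,v,z).round(4))
E
```

```text
265 343 [ 0.507 -0.287  0.012]
328 342 [ 0.615  -0.2914  0.012 ]
281 211 [0.5382 0.0468 0.036 ]
322 211 [0.6263 0.0404 0.036 ]
278 242 [ 0.5339 -0.1014  0.078 ]
320 242 [ 0.6132 -0.1069  0.078 ]
```

View pics/sc1.png

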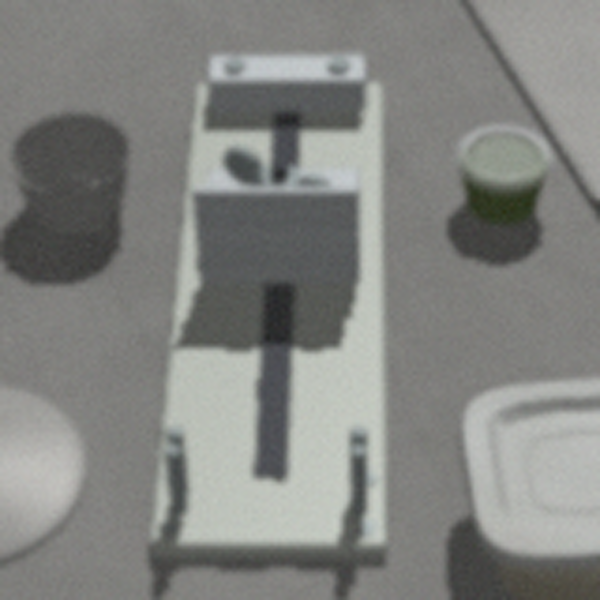

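The crop shows near board corners (153,548)/(385,546), block top corners (208,83),(365,83),(211,56),(363,56), plate top rear edge (196,191)–(359,189), and wing ends behind the plate at (240,160) and (315,180). I'll fit the guide pose and gap.

```bash
python3 - <<'E'
from h import *
from scipy.optimize import least_squares
im,K,D,M=cam("side")
uv=np.array([(153,548),(385,546),(208,83),(365,83),(211,56),(363,56),(196,191),(359,189)])/3.75+[225,195]
def pts(p):
    x,y,a,xb,xp=p
    g=np.array([(-.17,.055,.012),(-.17,-.055,.012),(xb-.0125,.045,.036),(xb-.0125,-.045,.036),(xb+.0125,.045,.036),(xb+.0125,-.045,.036),(xp,.042,.078),(xp,-.042,.078)])
    return R.from_euler('z',a).apply(g)+[x,y,0]
r=least_squares(lambda p:(proj(K,D,M,pts(p))-uv).ravel(),[.57,-.12,1.6,.155,0])
print(r.x,"gap",r.x[3]-.0125-.08-r.x[4]);print(r.fun.round(2).tolist())
x,y,a,xb,xp=r.x
print(R.from_euler('z',a).apply([(xp,0,0),(xp+.043,0,0)])+[x,y,0])
for n,u,v,z in[("cup",243,231,.042),("pot",359,234,.036)]:print(n,pix(K,D,M,u,v,z))
E
```

```text
[ 0.57249602 -0.11592641  1.50768636  0.15120687  0.00160297] gap 0.05710389136508398
[-0.84, -0.38, 1.18, 0.28, -0.27, 0.14, 0.23, -0.11, -0.39, 0.08, 0.73, -0.18, -0.96, -0.22, 0.32, 0.13]
[[ 0.57259712 -0.11432662  0.        ]
 [ 0.57530905 -0.07141223  0.        ]]
cup [ 0.46001735 -0.02143632  0.042     ]
pot [ 0.6966299  -0.04065053  0.036     ]
```

{"method": "carry_out", "body": {
  "series": [
    [-2.4,-2.5,0.1,0,0],
    [-4.7,-5.0,0.2,0,0],
    [-7.1,-7.5,0.4,0,0],
    [-9.4,-10.1,0.5,0,0],
    [-11.8,-12.6,0.6,0,0]
  ]
}}

```text
time_s: 0.62
tcp_pos: [0.2691, 0.4632, 0.225]
orientation: [0.151, 0.989, -0.0, -0.0]
force: [0.7, -0.0, -0.2]
finger_gap: 0.0257
finger_force: 0.0
```

{"method": "carry_out", "body": {
  "series": [
    [-2.4,-2.5,0.1,0,0],
    [-4.7,-5.0,0.2,0,0],
    [-7.1,-7.5,0.4,0,0],
    [-9.4,-10.1,0.5,0,0],
    [-11.8,-12.6,0.6,0,0]
  ]
}}

```text
time_s: 1.03
tcp_pos: [0.3442, 0.3078, 0.2193]
orientation: [0.151, 0.989, 0.0, -0.0]
force: [1.0, 0.2, 1.2]
finger_gap: -0.0003
finger_force: 0.0
```

{"method": "carry_out", "body": {
  "series": [
    [-2.4,-2.5,0.1,0,0],
    [-4.7,-5.0,0.2,0,0],
    [-7.1,-7.5,0.4,0,0],
    [-9.4,-10.1,0.5,0,0],
    [-11.8,-12.6,0.6,0,0]
  ]
}}

```text
time_s: 1.45
tcp_pos: [0.4192, 0.1523, 0.2134]
orientation: [0.151, 0.989, 0.0, 0.0]
force: [0.1, 0.5, -0.1]
finger_gap: 0.0002
finger_force: 0.0
```

{"method": "carry_out", "body": {
  "series": [
    [-2.4,-2.5,0.1,0,0],
    [-4.7,-5.0,0.2,0,0],
    [-7.1,-7.5,0.4,0,0],
    [-9.4,-10.1,0.5,0,0],
    [-11.8,-12.6,0.6,0,0]
  ]
}}

```text
time_s: 1.87
tcp_pos: [0.4943, -0.0031, 0.2073]
orientation: [0.151, 0.989, 0.0, 0.0]
force: [0.8, 1.1, -0.2]
finger_gap: 0.0003
finger_force: 0.0
```

{"method": "carry_out", "body": {
  "series": [
    [-2.4,-2.5,0.1,7,0],
    [-4.7,-5.0,0.2,14,0],
    [-7.1,-7.5,0.4,21,0],
    [-9.4,-10.1,0.5,28,0],
    [-11.8,-12.6,0.6,35,0]
  ]
}}

```text
time_s: 2.28
tcp_pos: [0.5694, -0.1584, 0.2012]
orientation: [0.444, 0.896, 0.0, -0.0]
force: [-0.1, 1.0, 0.8]
finger_gap: -0.0001
finger_force: 0.0
```

{"method": "carry_out", "body": {
  "series": [
    [0,0,0,7,0],
    [0,0,0,14,0],
    [0,0,0,21,0],
    [0,0,0,28,0],
    [0,0,0,35,0]
  ]
}}

```text
time_s: 2.7
tcp_pos: [0.569, -0.1568, 0.2011]
orientation: [0.693, 0.721, -0.0, -0.0]
force: [0.8, -0.1, 0.8]
finger_gap: 0.0001
finger_force: 0.0
```

```bash
python3 - <<'E'
from h import *
im,K,D,M=cam("wrist");cv2.imwrite("pics/w1.png",im);np.savez("w1",K=K,D=D,M=M)
s=robot.state();print(s["q"].round(3),R.from_quat(s["orientation"]).as_matrix().round(3))
print(robot.get_image("wrist")["T_tool_cam"].round(3))
E
```

```text
[-0.311  0.458  0.688  1.817 -0.342  0.989  0.553] [[-0.035  0.999 -0.001]
 [ 0.999  0.035 -0.   ]
 [-0.    -0.001 -1.   ]]
[[-0.    -0.965 -0.263  0.067]
 [ 1.     0.    -0.     0.   ]
 [ 0.    -0.263  0.965 -0.144]
 [ 0.     0.     0.     1.   ]]
```

View pics/w1.png

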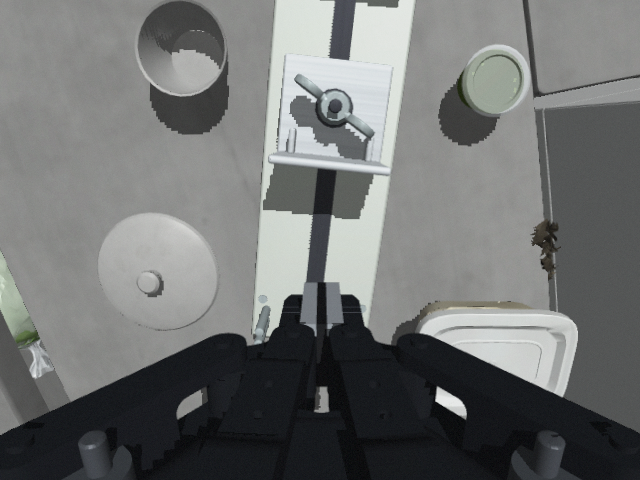

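The wrist view shows the stud top at (335,106), wings to (300,78) and (370,134), the plate's top rear edge (271,163)–(389,175), and the block face at the top edge.

```bash
python3 - <<'E'
from h import *
w=np.load("w1.npz");a=(w["K"],w["D"],w["M"])
for n,u,v,z in[("stud",335,106,.0585),("pl",271,163,.078),("pr",389,175,.078),("wl",300,78,.058),("wr",370,134,.058),("blk",357,2,.036),("blk",398,6,.036),("bl",265,205,.012),("br",398,155,.012)]:print(n,pix(*a,u,v,z).round(4))
E
```

```text
stud [ 0.5757 -0.072   0.0585]
pl [ 0.5337 -0.1118  0.078 ]
pr [ 0.614  -0.1166  0.078 ]
wl [ 0.5506 -0.0543  0.058 ]
wr [ 0.6016 -0.0901  0.058 ]
blk [0.5888 0.0027 0.036 ]
blk [0.6186 0.0015 0.036 ]
bl [ 0.5206 -0.1534  0.012 ]
br [ 0.6318 -0.1063  0.012 ]
```

{"method": "carry_out", "body": {
  "series": [
    [0,0.1,4,2,0],
    [0,0.2,8,4,0],
    [0,0.2,12,5.6,0],
    [0,0.2,15,5.6,0],
    [0,0.2,15.7,5.6,0]
  ]
}}

```text
time_s: 3.22
tcp_pos: [0.5676, -0.1553, 0.0393]
orientation: [0.724, 0.69, -0.002, -0.004]
force: [-0.9, 0.4, 0.6]
finger_gap: -0.0001
finger_force: 0.0
```

{"method": "carry_out", "body": {
  "series": [
    [0.8,0,0,0,0],
    [1.5,0,0,0,0],
    [2.2,0,0,0,0],
    [2.7,0,0,0,0],
    [3.0,0,0,0,0]
  ]
}}

```text
time_s: 3.63
tcp_pos: [0.5743, -0.1267, 0.0463]
orientation: [0.724, 0.689, 0.001, 0.002]
force: [-0.4, -6.0, 2.4]
finger_gap: 0.0003
finger_force: 3.1
```

{"method": "carry_out", "body": {
  "series": [
    [0.3,0,0,0,0],
    [0.6,0,0,0,0],
    [0.9,0,0,0,0],
    [1.2,0,0,0,0],
    [1.5,0,0,0,0]
  ]
}}

```text
time_s: 4.05
tcp_pos: [0.575, -0.1159, 0.0464]
orientation: [0.726, 0.688, 0.0, 0.004]
force: [0.7, -8.4, 1.8]
finger_gap: -0.0004
finger_force: 4.3
```

{"method": "carry_out", "body": {
  "series": [
    [0.3,0,0,0,0],
    [0.6,0,0,0,0],
    [0.9,0,0,0,0],
    [1.2,0,0,0,0],
    [1.5,0,0,0,0]
  ]
}}

```text
time_s: 4.47
tcp_pos: [0.5759, -0.1009, 0.0464]
orientation: [0.726, 0.688, 0.0, 0.004]
force: [1.4, -7.1, 2.3]
finger_gap: 0.0
finger_force: 4.3
```

{"method": "carry_out", "body": {
  "series": [
    [0.3,0,0,0,0],
    [0.6,0,0,0,0],
    [0.9,0,0,0,0],
    [1.1,0,0,0,0],
    [1.3,0,0,0,0]
  ]
}}

```text
time_s: 4.88
tcp_pos: [0.5768, -0.0878, 0.0464]
orientation: [0.726, 0.688, 0.0, 0.004]
force: [0.7, -7.9, 1.6]
finger_gap: 0.0003
finger_force: 4.2
```

{"method": "carry_out", "body": {
  "series": [
    [0.2,0,0,0,0],
    [0.4,0,0,0,0],
    [0.6,0,0,0,0],
    [0.8,0,0,0,0],
    [1.0,0,0,0,0]
  ]
}}

```text
time_s: 5.3
tcp_pos: [0.5775, -0.0779, 0.0464]
orientation: [0.726, 0.688, 0.0, 0.004]
force: [2.1, -8.7, 1.8]
finger_gap: 0.0001
finger_force: 4.2
```

{"method": "carry_out", "body": {
  "series": [
    [0.15,0,0,0,0],
    [0.3,0,0,0,0],
    [0.4,0,0,0,0],
    [0.5,0,0,0,0],
    [0.6,0,0,0,0]
  ]
}}

```text
time_s: 5.72
tcp_pos: [0.5779, -0.0718, 0.0464]
orientation: [0.726, 0.688, 0.001, 0.004]
force: [1.8, -9.0, 1.4]
finger_gap: -0.0002
finger_force: 4.1
```

{"method": "carry_out", "body": {
  "series": [
    [0.05,0,0,0,0],
    [0.1,0,0,0,0],
    [0.15,0,0,0,0],
    [0.2,0,0,0,0]
  ]
}}

```text
time_s: 6.05
tcp_pos: [0.578, -0.0698, 0.0464]
orientation: [0.726, 0.688, 0.001, 0.004]
force: [2.4, -8.7, 1.1]
finger_gap: 0.0003
finger_force: 4.0
```

{"method": "carry_out", "body": {
  "series": [
    [0.05,0,0,0,0],
    [0.1,0,0,0,0],
    [0.15,0,0,0,0],
    [0.2,0,0,0,0]
  ]
}}

```text
time_s: 6.38
tcp_pos: [0.5781, -0.0678, 0.0464]
orientation: [0.726, 0.688, 0.001, 0.004]
force: [2.5, -8.4, 1.0]
finger_gap: 0.0001
finger_force: 4.0
```

{"method": "carry_out", "body": {
  "series": [
    [0.05,0,0,0,0],
    [0.1,0,0,0,0],
    [0.15,0,0,0,0],
    [0.2,0,0,0,0]
  ]
}}

```text
time_s: 6.72
tcp_pos: [0.5782, -0.0666, 0.0464]
orientation: [0.726, 0.688, 0.0, 0.004]
force: [2.4, -10.9, 0.9]
finger_gap: 0.0002
finger_force: 5.3
```

{"method": "carry_out", "body": {
  "series": [
    [0.05,0,0,0,0],
    [0.1,0,0,0,0],
    [0.1,0,0,0,0]
  ]
}}

```text
time_s: 6.97
tcp_pos: [0.5782, -0.0665, 0.0464]
orientation: [0.726, 0.687, -0.0, 0.005]
force: [2.6, -11.0, 1.2]
finger_gap: -0.0002
finger_force: 5.7
```

{"method": "carry_out", "body": {
  "series": [
    [0.1,0,0,0,0],
    [0.2,0,0,0,0],
    [0.3,0,0,0,0],
    [0.3,0,0,0,0]
  ]
}}

```text
time_s: 7.3
tcp_pos: [0.5782, -0.0666, 0.0465]
orientation: [0.727, 0.687, -0.001, 0.006]
force: [2.8, -17.0, -0.7]
finger_gap: 0.0002
finger_force: 8.7
```

{"method": "carry_out", "body": {
  "series": [
    [-1.5,0,0,0,0],
    [-3.5,0,0,0,0],
    [-4.5,0,-2,0,0],
    [-4.5,0,-6,0,3.4],
    [-4.5,0,-10,0,3.4]
  ]
}}

```text
time_s: 7.72
tcp_pos: [0.5727, -0.1037, 0.1452]
orientation: [0.726, 0.688, -0.001, -0.001]
force: [1.3, 0.4, 0.6]
finger_gap: 0.0234
finger_force: 0.0
```

{"method": "carry_out", "body": {
  "series": [
    [0,0,-2,0,3.4],
    [0,0,-3,0,3.4],
    [0,0,-3,0,3.4],
    [0,0,-3,0,3.4]
  ]
}}

```text
time_s: 8.05
tcp_pos: [0.5736, -0.102, 0.174]
orientation: [0.725, 0.689, 0.0, -0.0]
force: [-0.8, 0.7, -0.5]
finger_gap: 0.0343
finger_force: 0.0
```

```bash
python3 - <<'E'
from h import *
im,K,D,M=cam("wrist");cv2.imwrite("pics/w2.png",im);np.savez("w2",K=K,D=D,M=M)
s=robot.state();print(s["q"].round(3),s["tcp_pos"],s["finger_gap"],R.from_quat(s["orientation"]).as_matrix().round(3))
E
```

```text
[-0.415  0.488  0.702  1.86  -0.386  0.936  0.413] [ 0.57303024 -0.10201534  0.1730878 ] 0.034094785645757894 [[ 0.051  0.999 -0.002]
 [ 0.999 -0.051  0.001]
 [ 0.001 -0.002 -1.   ]]
```

View pics/w2.png

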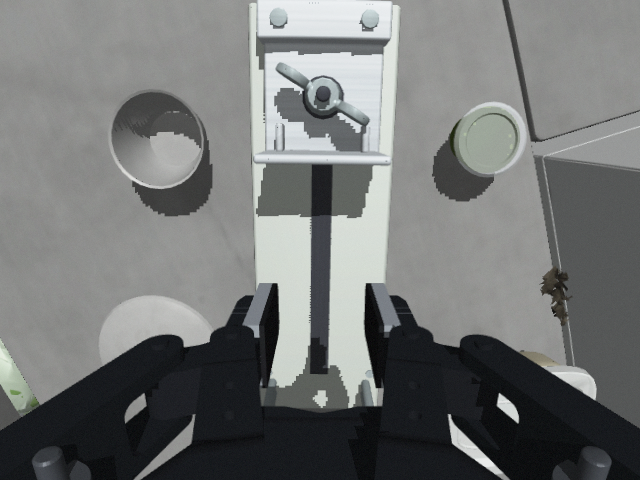

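The stop is against the block. Stud top is at (322,95), with wings running from (283,70) to (363,120).

```bash
python3 - <<'E'
from h import *
w=np.load("w2.npz");a=(w["K"],w["D"],w["M"])
for n,u,v,z in[("stud",322,95,.0585),("wl",283,70,.058),("wr",363,120,.058),("pl",255,162,.078),("pr",390,162,.078),("tipL",258,287,.173),("tipR",385,287,.173)]:print(n,pix(*a,u,v,z).round(4))
E
```

```text
stud [ 0.579  -0.0125  0.0585]
wl [0.5555 0.0038 0.058 ]
wr [ 0.6045 -0.0291  0.058 ]
pl [ 0.5364 -0.0508  0.078 ]
pr [ 0.6182 -0.0549  0.078 ]
tipL [ 0.5492 -0.0934  0.173 ]
tipR [ 0.5998 -0.096   0.173 ]
```

{"method": "carry_out", "body": {
  "series": [
    [2.0,0.1,0,-7,3.4],
    [5,0.1,0,-14,3.4],
    [7.5,0.1,0,-21,3.4],
    [8.7,0.1,0,-28,3.4],
    [9.0,0.1,0,-34,3.4]
  ]
}}

```text
time_s: 8.52
tcp_pos: [0.5783, -0.0089, 0.1718]
orientation: [0.487, 0.873, -0.001, -0.002]
force: [-0.5, 0.8, 0.3]
finger_gap: 0.0338
finger_force: 0.0
```

{"method": "carry_out", "body": {
  "series": [
    [0,0,2,0,3.4],
    [0,0,4,0,3.4],
    [0,0,5,0,3.4],
    [0,0,5,0,3.4],
    [0,0,5,0,3.4]
  ]
}}

```text
time_s: 8.93
tcp_pos: [0.5787, -0.0133, 0.123]
orientation: [0.492, 0.87, -0.001, -0.001]
force: [0.5, 0.0, 1.8]
finger_gap: 0.0341
finger_force: 0.0
```

```bash
cat > st.py <<'E'
from h import *
s=robot.state();m=R.from_quat(s["orientation"]).as_matrix()
d=m.T@(np.array([.579,-.0125,.04])-s["tcp_pos"])*100
yaw=np.degrees(np.arctan2(m[1,1],m[0,1]))
print("t",s["time_s"],"q",s["q"].round(2),"pos",s["tcp_pos"].round(4),"yaw",yaw.round(1),"to go cm",d.round(2),"F",s["force"].round(1),"T",s["wrist_torque"].round(2))
E
python3 st.py
```

```text
t 8.9333 q [-0.43  0.52  0.52  1.89 -0.34  0.82  0.8 ] pos [ 0.5787 -0.0133  0.123 ] yaw 31.0 to go cm [0.05 0.09 8.3 ] F [0.5 0.  1.8] T [ 0.04 -0.04 -0.  ]
```

{"method": "carry_out", "body": {
  "series": [
    [0,0.1,2.5,0,3.4],
    [0,0.1,5,0,3.4],
    [0,0.1,7,0,3.4],
    [0,0.1,8,0,3.4],
    [0,0.1,8.3,0,3.4]
  ]
}}

```text
time_s: 9.35
tcp_pos: [0.5798, -0.0126, 0.0402]
orientation: [0.492, 0.871, -0.001, -0.001]
force: [0.0, 0.1, -0.4]
finger_gap: 0.0338
finger_force: 0.0
```

{"method": "carry_out", "body": {
  "series": [
    [0,0,0,6,3.4],
    [0,0,0,12,3.4],
    [0,0,0,18,3.4],
    [0,0,0,23,3.4],
    [0,0,0,28,3.4]
  ]
}}

```text
time_s: 9.77
tcp_pos: [0.5813, -0.0135, 0.0428]
orientation: [0.69, 0.724, 0.0, 0.001]
force: [-0.2, -2.2, -0.1]
finger_gap: 0.0341
finger_force: 1.3
```

```bash
python3 st.py; python3 - <<'E'
from h import *
im=cam("wrist")[0];cv2.imwrite("pics/w3.png",im)
E
```

```text
t 9.7667 q [-0.46  0.67  0.57  1.92 -0.54  0.7   0.48] pos [ 0.5813 -0.0135  0.0428] yaw 2.8 to go cm [ 0.11 -0.22  0.28] F [-0.2 -2.2 -0.1] T [-0.54  0.17  0.01]
```

View pics/w3.png

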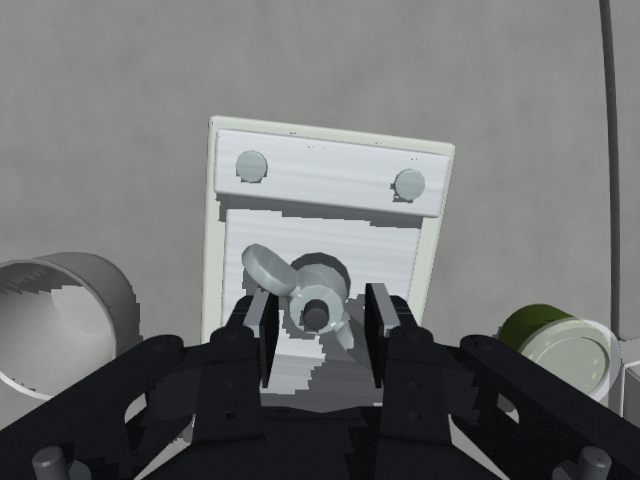

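The left finger touches the left wing, the right wing lies behind the right finger, and the stud at (315,315) is slightly left of centre. I'll correct this while turning.

{"method": "carry_out", "body": {
  "series": [
    [0.1,-0.2,0.2,6,3.4],
    [0.1,-0.2,0.2,12,3.4],
    [0.1,-0.2,0.2,18,3.4],
    [0.1,-0.2,0.2,24,3.4],
    [0.1,-0.2,0.2,30,3.4]
  ]
}}

```text
time_s: 10.23
tcp_pos: [0.5793, -0.0122, 0.0406]
orientation: [0.853, 0.521, 0.001, 0.001]
force: [-0.3, -2.2, -1.8]
finger_gap: 0.0338
finger_force: 1.3
```

```bash
python3 st.py
```

```text
t 10.2333 q [-0.56  0.71  0.7   1.93 -0.67  0.74  0.06] pos [ 0.5793 -0.0122  0.0406] yaw -27.1 to go cm [-0.04 -0.02  0.06] F [-0.3 -2.2 -1.8] T [-0.41  0.07  0.06]
```

{"method": "carry_out", "body": {
  "series": [
    [0,0,0,6,3.4],
    [0,0,0,12,3.4],
    [0,0,0,18,3.4],
    [0,0,0,24,3.4],
    [0,0,0,30,3.4]
  ]
}}

```text
time_s: 10.65
tcp_pos: [0.5793, -0.0119, 0.0405]
orientation: [0.959, 0.283, 0.001, 0.0]
force: [1.2, -1.4, -1.2]
finger_gap: 0.0337
finger_force: 1.4
```

```bash
python3 st.py
```

```text
t 10.65 q [-0.64  0.76  0.82  1.94 -0.79  0.79 -0.36] pos [ 0.5793 -0.0119  0.0405] yaw -57.1 to go cm [-0.06  0.03  0.05] F [ 1.2 -1.4 -1.2] T [-0.35 -0.1   0.04]
```

{"method": "carry_out", "body": {
  "series": [
    [0,0,0,4,3.4],
    [0,0,0,8,3.4],
    [0,0,0,12,3.4]
  ]
}}

```text
time_s: 10.9
tcp_pos: [0.5794, -0.0118, 0.0404]
orientation: [0.983, 0.182, 0.001, 0.0]
force: [1.8, -1.9, -1.8]
finger_gap: 0.0338
finger_force: 1.3
```

{"method": "carry_out", "body": {
  "series": [
    [0,-0.05,0,6,3.4],
    [0,-0.05,0,12,3.4],
    [0,-0.05,0,18,3.4],
    [0,-0.05,0,24,3.4],
    [0,-0.05,0,30,3.4]
  ]
}}

```text
time_s: 11.32
tcp_pos: [0.5797, -0.0116, 0.0405]
orientation: [0.997, -0.08, 0.002, 0.0]
force: [2.0, -3.4, -2.5]
finger_gap: 0.0339
finger_force: 1.4
```

{"method": "carry_out", "body": {
  "series": [
    [0,0,0,6,3.4],
    [0,0,0,12,3.4],
    [0,0,0,18,3.4],
    [0,0,0,24,3.4],
    [0,0,0,30,3.4]
  ]
}}

```text
time_s: 11.73
tcp_pos: [0.5797, -0.0115, 0.0405]
orientation: [0.942, -0.335, 0.001, -0.0]
force: [1.6, -2.5, -2.1]
finger_gap: 0.0342
finger_force: 1.3
```

```bash
python3 st.py
```

```text
t 11.7333 q [-0.79  0.92  1.07  1.95 -1.03  0.96 -1.44] pos [ 0.5797 -0.0115  0.0405] yaw -129.1 to go cm [0.01 0.12 0.05] F [ 1.6 -2.5 -2.1] T [-0.49 -0.35  0.05]
```

{"method": "carry_out", "body": {
  "series": [
    [0,0.1,0,6,3.4],
    [0,0.1,0,12,3.4],
    [0,0.1,0,18,3.4],
    [0,0.1,0,24,3.4],
    [0,0.1,0,30,3.4]
  ]
}}

```text
time_s: 12.15
tcp_pos: [0.5789, -0.0122, 0.0404]
orientation: [0.824, -0.567, 0.001, -0.001]
force: [1.3, -2.7, -1.1]
finger_gap: 0.0339
finger_force: 1.2
```

```bash
python3 st.py
```

```text
t 12.15 q [-0.83  0.99  1.16  1.95 -1.1   1.03 -1.91] pos [ 0.5789 -0.0122  0.0404] yaw -159.1 to go cm [0.04 0.   0.04] F [ 1.3 -2.7 -1.1] T [-0.46 -0.18  0.  ]
```

{"method": "carry_out", "body": {
  "series": [
    [0,0,0,-5,3.4],
    [0,0,0,-10,3.4],
    [0,0,-2,-14,3.4],
    [0,0,-4.5,-18,3.4],
    [0,0,-5,-20,3.4]
  ]
}}

```text
time_s: 12.57
tcp_pos: [0.58, -0.0121, 0.0934]
orientation: [0.911, -0.412, 0.002, -0.002]
force: [0.5, 0.4, -0.6]
finger_gap: 0.034
finger_force: 0.0
```

{"method": "carry_out", "body": {
  "series": [
    [0,0,0,-7,3.4],
    [0,0,0,-14,3.4],
    [0,0,0,-21,3.4],
    [0,0,0,-28,3.4],
    [0,0,0,-35,3.4]
  ]
}}

```text
time_s: 12.98
tcp_pos: [0.5784, -0.0113, 0.0905]
orientation: [0.993, -0.117, 0.001, -0.001]
force: [-0.9, -0.9, 0.0]
finger_gap: 0.034
finger_force: 0.0
```

{"method": "carry_out", "body": {
  "series": [
    [0,0,0,-7,3.4],
    [0,0,0,-14,3.4],
    [0,0,0,-21,3.4],
    [0,0,0,-28,3.4],
    [0,0,0,-35,3.4]
  ]
}}

```text
time_s: 13.4
tcp_pos: [0.5784, -0.0114, 0.0906]
orientation: [0.982, 0.187, 0.001, -0.0]
force: [0.1, 0.0, 0.1]
finger_gap: 0.0342
finger_force: 0.0
```

{"method": "carry_out", "body": {
  "series": [
    [0,0,0,-7,3.4],
    [0,0,0,-14,3.4],
    [0,0,0,-21,3.4],
    [0,0,0,-28,3.4],
    [0,0,0,-35,3.4]
  ]
}}

```text
time_s: 13.82
tcp_pos: [0.5785, -0.0116, 0.0907]
orientation: [0.881, 0.474, 0.001, 0.0]
force: [0.3, -0.7, -0.4]
finger_gap: 0.0342
finger_force: 0.0
```

{"method": "carry_out", "body": {
  "series": [
    [0,0,0,-7,3.4],
    [0,0,0,-14,3.4],
    [0,0,0,-21,3.4],
    [0,0,0,-28,3.4],
    [0,0,0,-35,3.4]
  ]
}}

```text
time_s: 14.23
tcp_pos: [0.5785, -0.0117, 0.0908]
orientation: [0.698, 0.716, 0.001, 0.001]
force: [-0.2, -0.3, -0.2]
finger_gap: 0.034
finger_force: 0.0
```

{"method": "carry_out", "body": {
  "series": [
    [0,0,0,-7,3.4],
    [0,0,0,-14,3.4],
    [0,0,0,-21,3.4],
    [0,0,0,-28,3.4],
    [0,0,0,-35,3.4]
  ]
}}

```text
time_s: 14.65
tcp_pos: [0.5786, -0.0119, 0.0908]
orientation: [0.45, 0.893, 0.001, 0.001]
force: [1.5, -0.4, -0.1]
finger_gap: 0.034
finger_force: 0.0
```

```bash
python3 st.py; python3 - <<'E'
from h import *
im=cam("wrist")[0];cv2.imwrite("pics/w4.png",im)
E
```

```text
t 14.65 q [-0.4   0.56  0.48  1.91 -0.37  0.75  0.92] pos [ 0.5786 -0.0119  0.0908] yaw 36.5 to go cm [-0.07 -0.01  5.08] F [ 1.5 -0.4 -0.1] T [-0.04  0.06 -0.02]
```

View pics/w4.png

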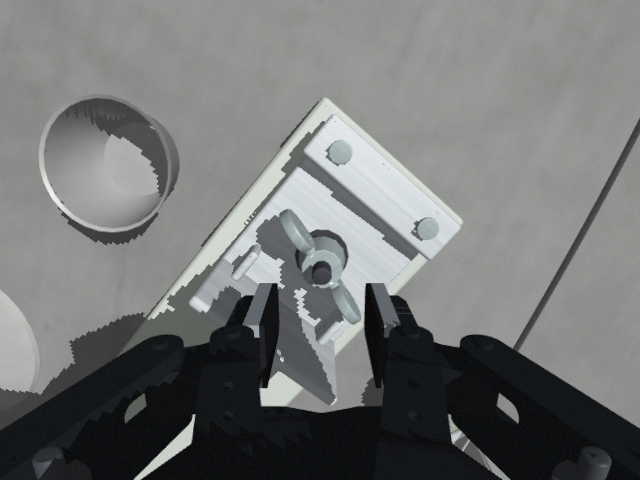

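The wings run from (285,215) to (355,315), about 55° off the finger line, so it's clear to descend.

{"method": "carry_out", "body": {
  "series": [
    [0,0,1.5,0,3.4],
    [0,0,3,0,3.4],
    [0,0,4.2,0,3.4],
    [0,0,5,0,3.4],
    [0,0,5.1,0,3.4]
  ]
}}

```text
time_s: 15.12
tcp_pos: [0.5768, -0.0119, 0.0371]
orientation: [0.454, 0.891, -0.001, -0.001]
force: [0.1, 0.2, 0.2]
finger_gap: 0.0342
finger_force: 0.0
```

{"method": "carry_out", "body": {
  "series": [
    [0,0,0,6,3.4],
    [0,0,0,12,3.4],
    [0,0,0,18,3.4],
    [0,0,0,24,3.4],
    [0,0,0,30,3.4]
  ]
}}

```text
time_s: 15.53
tcp_pos: [0.5782, -0.0118, 0.0389]
orientation: [0.671, 0.742, 0.0, 0.0]
force: [0.5, -0.4, -3.0]
finger_gap: 0.034
finger_force: 1.3
```

{"method": "carry_out", "body": {
  "series": [
    [0,0,0,6,3.4],
    [0,0,0,12,3.4],
    [0,0,0,18,3.4],
    [0,0,0,24,3.4],
    [0,0,0,30,3.4]
  ]
}}

```text
time_s: 15.95
tcp_pos: [0.5786, -0.0112, 0.0389]
orientation: [0.84, 0.543, 0.001, 0.0]
force: [1.9, 1.1, -2.2]
finger_gap: 0.0339
finger_force: 1.4
```

```bash
python3 st.py
```

```text
t 15.95 q [-0.56  0.71  0.69  1.93 -0.67  0.74  0.12] pos [ 0.5786 -0.0112  0.0389] yaw -24.2 to go cm [-0.1   0.09 -0.11] F [ 1.9  1.1 -2.2] T [ 0.19 -0.3  -0.01]
```

{"method": "carry_out", "body": {
  "series": [
    [-0.1,0.1,0,4,3.4],
    [-0.1,0.1,0,8,3.4],
    [-0.1,0.1,0,12,3.4],
    [-0.1,0.1,0,16,3.4],
    [-0.1,0.1,0,20,3.4]
  ]
}}

```text
time_s: 16.37
tcp_pos: [0.5792, -0.0122, 0.0389]
orientation: [0.921, 0.39, 0.001, -0.0]
force: [2.4, 1.4, -1.8]
finger_gap: 0.0343
finger_force: 1.2
```

{"method": "carry_out", "body": {
  "series": [
    [0,0,0,2,3.4],
    [0,0,0,4,3.4],
    [0,0,0,6,3.4],
    [0,0,0,8,3.4],
    [0,0,0,10,3.4]
  ]
}}

```text
time_s: 16.78
tcp_pos: [0.5792, -0.0123, 0.039]
orientation: [0.951, 0.309, 0.001, -0.0]
force: [1.8, 1.0, -1.7]
finger_gap: 0.0342
finger_force: 1.1
```

```bash
python3 st.py
```

```text
t 16.7833 q [-0.64  0.77  0.82  1.94 -0.79  0.79 -0.31] pos [ 0.5792 -0.0123  0.039 ] yaw -54.0 to go cm [-0.03  0.   -0.1 ] F [ 1.8  1.  -1.7] T [ 0.27 -0.37  0.03]
```

{"method": "carry_out", "body": {
  "series": [
    [0,0,0,2,3.4],
    [0,0,0,4,3.4],
    [0,0,0,6,3.4],
    [0,0,0,8,3.4]
  ]
}}

```text
time_s: 17.12
tcp_pos: [0.5792, -0.0124, 0.039]
orientation: [0.97, 0.242, 0.001, -0.0]
force: [2.0, 0.3, -0.9]
finger_gap: 0.0339
finger_force: 1.1
```

{"method": "carry_out", "body": {
  "series": [
    [0,0,0,2,3.4],
    [0,0,0,4,3.4],
    [0,0,0,6,3.4],
    [0,0,0,8,3.4]
  ]
}}

```text
time_s: 17.45
tcp_pos: [0.5792, -0.0125, 0.039]
orientation: [0.985, 0.174, 0.001, -0.0]
force: [2.5, 0.7, -2.1]
finger_gap: 0.0342
finger_force: 1.1
```

```bash
python3 st.py
```

```text
t 17.45 q [-0.67  0.8   0.88  1.94 -0.85  0.83 -0.54] pos [ 0.5792 -0.0125  0.039 ] yaw -70.0 to go cm [-0.02 -0.   -0.1 ] F [ 2.5  0.7 -2.1] T [ 0.15 -0.35  0.  ]
```

{"method": "carry_out", "body": {
  "series": [
    [0,0,0,6,3.4],
    [0,0,0,12,3.4],
    [0,0,0,18,3.4],
    [0,0,0,24,3.4],
    [0,0,0,30,3.4]
  ]
}}

```text
time_s: 17.87
tcp_pos: [0.5791, -0.0126, 0.0389]
orientation: [0.996, -0.089, 0.001, -0.0]
force: [1.3, 0.6, -2.6]
finger_gap: 0.0339
finger_force: 1.3
```

{"method": "carry_out", "body": {
  "series": [
    [0,0,0,6,3.4],
    [0,0,0,12,3.4],
    [0,0,0,18,3.4],
    [0,0,0,24,3.4],
    [0,0,0,30,3.4]
  ]
}}

```text
time_s: 18.28
tcp_pos: [0.5789, -0.0126, 0.0387]
orientation: [0.939, -0.344, 0.001, -0.001]
force: [0.3, -0.5, -1.7]
finger_gap: 0.0342
finger_force: 1.3
```

{"method": "carry_out", "body": {
  "series": [
    [0,0,0,6,3.4],
    [0,0,0,12,3.4],
    [0,0,0,18,3.4],
    [0,0,0,24,3.4],
    [0,0,0,30,3.4]
  ]
}}

```text
time_s: 18.7
tcp_pos: [0.5788, -0.0123, 0.0386]
orientation: [0.818, -0.575, 0.0, -0.001]
force: [2.6, 1.2, -3.0]
finger_gap: 0.0343
finger_force: 1.4
```

```bash
python3 st.py
```

```text
t 18.7 q [-0.83  1.    1.17  1.95 -1.11  1.04 -1.92] pos [ 0.5788 -0.0123  0.0386] yaw -160.2 to go cm [ 0.02 -0.01 -0.14] F [ 2.6  1.2 -3. ] T [ 0.07 -0.19  0.03]
```

{"method": "carry_out", "body": {
  "series": [
    [0,0,0,-5,3.4],
    [0,0,0,-10,3.4],
    [0,0,-2,-14,3.4],
    [0,0,-4.5,-18,3.4],
    [0,0,-5,-20,3.4]
  ]
}}

```text
time_s: 19.12
tcp_pos: [0.5802, -0.0136, 0.092]
orientation: [0.907, -0.421, 0.002, -0.001]
force: [-0.1, 0.0, 1.0]
finger_gap: 0.0341
finger_force: 0.0
```

{"method": "carry_out", "body": {
  "series": [
    [0,0,0,-7,3.4],
    [0,0,0,-14,3.4],
    [0,0,0,-21,3.4],
    [0,0,0,-28,3.4],
    [0,0,0,-35,3.4]
  ]
}}

```text
time_s: 19.53
tcp_pos: [0.5786, -0.0128, 0.089]
orientation: [0.992, -0.127, 0.0, -0.0]
force: [0.5, 0.1, -0.6]
finger_gap: 0.0341
finger_force: 0.0
```

{"method": "carry_out", "body": {
  "series": [
    [0,0,0,-7,3.4],
    [0,0,0,-14,3.4],
    [0,0,0,-21,3.4],
    [0,0,0,-28,3.4],
    [0,0,0,-35,3.4]
  ]
}}

```text
time_s: 19.95
tcp_pos: [0.5786, -0.0129, 0.089]
orientation: [0.984, 0.177, 0.001, -0.0]
force: [0.5, -0.1, -0.2]
finger_gap: 0.0342
finger_force: 0.0
```

{"method": "carry_out", "body": {
  "series": [
    [0,0,0,-7,3.4],
    [0,0,0,-14,3.4],
    [0,0,0,-21,3.4],
    [0,0,0,-28,3.4],
    [0,0,0,-35,3.4]
  ]
}}

```text
time_s: 20.37
tcp_pos: [0.5786, -0.013, 0.0891]
orientation: [0.885, 0.465, 0.001, 0.0]
force: [-0.4, -0.3, 0.5]
finger_gap: 0.0341
finger_force: 0.0
```

{"method": "carry_out", "body": {
  "series": [
    [0,0,0,-7,3.4],
    [0,0,0,-14,3.4],
    [0,0,0,-21,3.4],
    [0,0,0,-28,3.4],
    [0,0,0,-35,3.4]
  ]
}}

```text
time_s: 20.78
tcp_pos: [0.5786, -0.0131, 0.0891]
orientation: [0.705, 0.709, 0.001, 0.0]
force: [0.9, -0.2, -0.9]
finger_gap: 0.0338
finger_force: 0.0
```

{"method": "carry_out", "body": {
  "series": [
    [0,0,0,-7,3.4],
    [0,0,0,-14,3.4],
    [0,0,0,-21,3.4],
    [0,0,0,-28,3.4],
    [0,0,0,-35,3.4]
  ]
}}

```text
time_s: 21.2
tcp_pos: [0.5785, -0.0133, 0.0891]
orientation: [0.459, 0.889, 0.0, 0.001]
force: [-0.1, 0.0, 0.2]
finger_gap: 0.0339
finger_force: 0.0
```

```bash
python3 st.py
```

```text
t 21.2 q [-0.41  0.57  0.49  1.91 -0.38  0.76  0.91] pos [ 0.5785 -0.0133  0.0891] yaw 35.4 to go cm [0.04 0.08 4.91] F [-0.1  0.   0.2] T [-0.05  0.05  0.06]
```

Same geometry as before, so I'll descend and stroke, slowing near the end.

{"method": "carry_out", "body": {
  "series": [
    [0,0.1,1.5,0,3.4],
    [0,0.1,3,0,3.4],
    [0,0.1,4.2,0,3.4],
    [0,0.1,4.8,0,3.4],
    [0,0.1,4.9,0,3.4]
  ]
}}

```text
time_s: 21.62
tcp_pos: [0.5782, -0.0128, 0.0383]
orientation: [0.461, 0.887, -0.001, -0.001]
force: [0.2, -0.0, 0.2]
finger_gap: 0.0338
finger_force: 0.0
```

{"method": "carry_out", "body": {
  "series": [
    [0,0,0,6,3.4],
    [0,0,0,12,3.4],
    [0,0,0,18,3.4],
    [0,0,0,24,3.4],
    [0,0,0,30,3.4]
  ]
}}

```text
time_s: 22.03
tcp_pos: [0.5794, -0.0126, 0.0399]
orientation: [0.677, 0.736, 0.0, 0.0]
force: [1.6, 0.3, -2.2]
finger_gap: 0.0342
finger_force: 1.3
```

{"method": "carry_out", "body": {
  "series": [
    [0,0,0,6,3.4],
    [0,0,0,12,3.4],
    [0,0,0,18,3.4],
    [0,0,0,24,3.4],
    [0,0,0,30,3.4]
  ]
}}

```text
time_s: 22.45
tcp_pos: [0.5793, -0.0125, 0.0398]
orientation: [0.844, 0.536, 0.0, 0.0]
force: [0.4, 0.3, -2.0]
finger_gap: 0.034
finger_force: 1.3
```

{"method": "carry_out", "body": {
  "series": [
    [0,0,0,4,3.4],
    [0,0,0,8,3.4],
    [0,0,0,11,3.4],
    [0,0,0,14,3.4]
  ]
}}

```text
time_s: 22.78
tcp_pos: [0.5793, -0.0125, 0.0397]
orientation: [0.903, 0.43, 0.0, 0.0]
force: [0.6, -0.7, -2.2]
finger_gap: 0.0338
finger_force: 1.2
```

```bash
python3 st.py
```

```text
t 22.7833 q [-0.6   0.74  0.77  1.93 -0.74  0.77 -0.09] pos [ 0.5793 -0.0125  0.0397] yaw -39.1 to go cm [-0.02 -0.02 -0.03] F [ 0.6 -0.7 -2.2] T [-0.05 -0.08  0.06]
```

{"method": "carry_out", "body": {
  "series": [
    [0,0,0,2,3.4],
    [0,0,0,4,3.4],
    [0,0,0,6,3.4],
    [0,0,0,8,3.4],
    [0,0,0,8,3.4]
  ]
}}

```text
time_s: 23.2
tcp_pos: [0.5793, -0.0125, 0.0397]
orientation: [0.93, 0.367, 0.0, 0.0]
force: [0.9, -0.4, -0.7]
finger_gap: 0.0337
finger_force: 0.5
```

{"method": "carry_out", "body": {
  "series": [
    [0,0,0,1,3.4],
    [0,0,0,2,3.4],
    [0,0,0,3,3.4],
    [0,0,0,4,3.4]
  ]
}}

```text
time_s: 23.53
tcp_pos: [0.5792, -0.0125, 0.0396]
orientation: [0.943, 0.334, 0.0, -0.0]
force: [0.8, 1.3, 0.8]
finger_gap: 0.0342
finger_force: 1.0
```

```bash
python3 st.py
```

```text
t 23.5333 q [-0.63  0.76  0.82  1.94 -0.79  0.79 -0.26] pos [ 0.5792 -0.0125  0.0396] yaw -51.0 to go cm [-0.02 -0.02 -0.04] F [0.8 1.3 0.8] T [ 0.09 -0.12  0.04]
```

{"method": "carry_out", "body": {
  "series": [
    [0,0,0,1,3.4],
    [0,0,0,2,3.4],
    [0,0,0,3,3.4],
    [0,0,0,4,3.4]
  ]
}}

```text
time_s: 23.87
tcp_pos: [0.5792, -0.0125, 0.0395]
orientation: [0.954, 0.301, 0.0, 0.0]
force: [2.1, 0.2, 1.5]
finger_gap: 0.0338
finger_force: 8.3
```

```bash
python3 st.py
```

```text
t 23.8667 q [-0.64  0.77  0.83  1.94 -0.8   0.8  -0.32] pos [ 0.5792 -0.0125  0.0395] yaw -55.0 to go cm [-0.02 -0.01 -0.05] F [2.1 0.2 1.5] T [ 0.23 -0.25  0.31]
```

{"method": "carry_out", "body": {
  "series": [
    [0,0,0,0.5,3.4],
    [0,0,0,1,3.4],
    [0,0,0,1,3.4]
  ]
}}

```text
time_s: 24.12
tcp_pos: [0.5792, -0.0125, 0.0395]
orientation: [0.956, 0.293, 0.0, 0.0]
force: [2.0, 1.2, 1.9]
finger_gap: 0.0342
finger_force: 12.1
```

```bash
python3 st.py
```

```text
t 24.1167 q [-0.65  0.77  0.84  1.94 -0.8   0.8  -0.33] pos [ 0.5792 -0.0125  0.0395] yaw -55.9 to go cm [-0.02 -0.01 -0.05] F [2.  1.2 1.9] T [ 0.16 -0.33  0.56]
```

The nut is hard against its stop (torque 0.56 N m). Next: back off, lift and look.

{"method": "carry_out", "body": {
  "series": [
    [0,0,0,-4,3.4],
    [0,0,0,-10,3.4],
    [0,0,0,-14,3.4],
    [0,0,-2,-14,3.4],
    [0,0,-5,-14,3.4]
  ]
}}

```text
time_s: 24.53
tcp_pos: [0.5759, -0.013, 0.0873]
orientation: [0.914, 0.406, -0.003, -0.001]
force: [0.8, 0.1, 0.0]
finger_gap: 0.034
finger_force: 0.0
```

{"method": "carry_out", "body": {
  "series": [
    [0,0,-3,-7,3.4],
    [0,0,-6,-14,3.4],
    [0,0,-8,-21,3.4],
    [0,0,-9,-28,3.4],
    [0,0,-9,-34,3.4]
  ]
}}

```text
time_s: 24.95
tcp_pos: [0.5797, -0.0133, 0.1817]
orientation: [0.753, 0.658, 0.002, 0.001]
force: [0.1, -0.6, 0.6]
finger_gap: 0.0337
finger_force: 0.0
```

```bash
python3 st.py; python3 - <<'E'
from h import *
im,K,D,M=cam("wrist");cv2.imwrite("pics/w5.png",im);np.savez("w5",K=K,D=D,M=M)
E
```

```text
t 24.95 q [-0.65  0.5   0.82  1.87 -0.44  0.96  0.23] pos [ 0.5797 -0.0133  0.1817] yaw -7.7 to go cm [ 0.05 -0.12 14.17] F [ 0.1 -0.6  0.6] T [-0.02 -0.04  0.05]
```

View pics/w5.png

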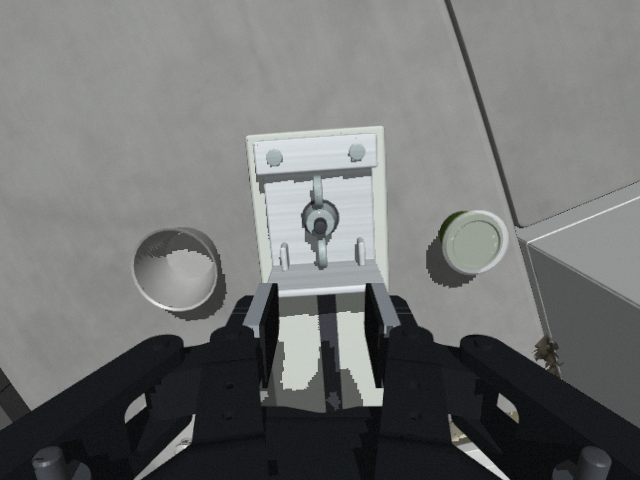

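The wings, (318,180) to (322,262), are square to the plate. The stop is at the block, and the cup and pot are undisturbed. I'll check the stud position, then hand in.

```bash
python3 - <<'E'
from h import *
w=np.load("w5.npz");p=pix(w["K"],w["D"],w["M"],320,226,.0585);print(p)
if np.hypot(*(p[:2]-[.579,-.0125]))<.003: print(robot.close_job())
E
```

```text
[ 0.57986335 -0.0104552   0.0585    ]
the job is handed in; nothing more can be done
None
```

I pushed the stop against the end block and tightened the wing nut clockwise to its hard stop in three strokes. The last picture shows the stop still at the block and the cup and pot where they were. The job was handed in at about 25 s.

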